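# Shut the sealed tool case and fasten its draw latch

### The arm

A 6-joint arm with a two-finger parallel gripper is mounted at the origin on the work surface. World frame = base frame: x ahead of the robot, y to its left, z up, the work surface at z = 0. Lengths are in mm, angles in rad, forces in N, time in s.
With the tool pointing down it reaches from about 275 to 825 mm from the base axis. Payload 5.2 kg.
Tool frame: the origin (TCP) lies at the very end of the fingers, on their centre line; the grasp point (between the pads) lies ctrl.tcp_to_grasp behind it (ctrl.tcp_to_grasp is the distance from the TCP to the grasp point, in mm); y points along the fingers, x is the direction in which the jaws open and shut, and the axes are right-handed (so a half turn about y gives the same grasp; the last joint's range is limited). The gripper opens to 93 mm and grips with 3 to 60 N. Pads are 15 mm wide; open, the fingers measure 128 mm over their backs; the gripper's body (75 mm by 188 mm) begins 65 mm behind the grasp point.
Start: joints at [1.01, 0.259, 1.535, -0, 1.348, -0.203], TCP at [192.596, 515.181, 218.653] pointing down, gripper open.
Joint ranges: [-3.14, 3.14], [-0.91, 2.08], [0.19, 2.58], [-1.22, 4.36], [0.22, 2.71], [-3.12, 3.12]. Speed limits (rad/s): [2.57, 2.57, 3.14, 3.14, 3.14, 3.14].

### API

Orientations are given as a rotation vector (axis times angle).
In Python, from station import ctrl gives the robot as it stands. The module is installed in compiled form; this text tells all that it offers. Calls block until the motion is done:
- ctrl.move_pose(position, orientation): joint-space move of the TCP to a pose.
- ctrl.movel(position, attitude=None, vel=150, until_force=None): straight line of the TCP; attitude=None keeps the orientation; vel is the mean speed in mm/s. With until_force (N) it stops when the force on the tool has changed by that much, and returns True; else False.
- ctrl.move_joints(angles): joint-space move.
- ctrl.move_gripper(opening): opening from 0.0 (shut) to 1.0 (fully open); the grip force is fixed at half the most; returns when the fingers have stopped.
- ctrl.pause(seconds).
- ctrl.ik(position, orientation): joint angles nearest the present ones, or None.
- ctrl.read_camera(name): name is "scene" or "top" or "wrist"; returns a dict with "pixels" (384x512x3 uint8, red, green, blue), "camera_matrix" (3x3 intrinsics, pixels), "world_to_cam" (4x4, takes a point from world to camera coordinates); the wrist camera has in their place "hand_eye" (4x4, takes a point from camera to tool coordinates, whose origin is the TCP and whose axes are the tool frame's). Camera axes: x right, y down, z forward; pixel columns grow to the right and rows downward; lengths in mm; the calibration is good to about 2 mm. A picture is of the moment at which its call begins: read the wrist's pose just before it. There is no depth.
A pose or a line that the arm cannot do raises ctrl.PlanningError and nothing moves.
- ctrl.close_job(): hands the job in, once; it reports no verdict.
Trained networks look in a picture, given as the dict that the camera call returned (one of the last four; its "shot" number tells which), for a name from the list of things; names that differ only in an ending like _2 or _b are one class to them, and where a whole thing is asked for, a point or a joint stands for the part that bears it (a point fixed in the world has none). Each returns a list of dicts, best first, with "score" (0 to 1); they miss things now and then, are a little off and sometimes report something else, mostly with a low value. They report only what shows in the picture. A call takes as long as a camera call.
- ctrl.recognise(picture, thing): "extent" ([left, top, right, bottom] in pixels, round what is visible of it).
- ctrl.silhouettes(picture, thing): "pixels" (384x512 bool, what is visible of it) and "extent" ([left, top, right, bottom] in pixels, round what is visible of it).
Readings, each from a call of its own:
- ctrl.current_time(): time.
- ctrl.current_q(): joint angles.
- ctrl.current_dq(): joint speeds.
- ctrl.current_joint_torque(): joint torques, N m.
- ctrl.current_eef_pos(): TCP position.
- ctrl.current_ee_rot(): TCP orientation.
- ctrl.current_ft_force(): force on the tool from outside, world axes, zero at the start.
- ctrl.current_moment(): the same for the moment, N m.
- ctrl.current_width(): opening from 0.0 (shut) to 1.0 (fully open).
Only numpy, scipy, OpenCV 4.12 (cv2) and the standard library are available. Lean on these libraries where they do the work, as an engineer would, in place of code of your own. Each camera call takes 0.05 s, during which the arm holds its last target.

### The job

Close up the tool case: swing its lid down and press it home until the spring catch takes it. Then hook the wire bail of the draw latch over the keeper on the lid and push the latch lever down past centre, flat against the case, so that the lid is clamped down on its seal. Leave the other things on the bench where they are.

Things in the scene. Friction and masses are not known exactly. Their poses are not given: they have to be found in the camera images.
- case: Grey plastic tool case, fixed on the bench (sizes in mm): 180 deep, 260 wide, 212 high when shut. Origin: centre of the underside. Its x axis runs from the front (latch) wall, at x=-90, to the hinged back wall; z up; y along its width. Seam at z=125. A double roller catch sits inside the front wall at y=+75. Bar carry handle along y on the lid's top: 110 long, 34 high, at x=+10 when shut.
- lid (a joint): Lid angle, rad: 0 just touching the soft seal, 1.57 upright, about -0.008 home in the catch, about -0.02 clamped. Hinge line along the case's y at case x=+90, z=125. Friction hinge, stays where left: 3 to 8 N at the front edge moves it. From about 0.08 down, the strike under the lid meets the catch's sprung rollers; 10 to 15 N on the front of the lid snaps it past them.
- lid_press (a point): Point on the lid's smooth outer top face, 150 from the hinge line, 30 from the front edge, mid-width, where a push shuts the lid. When shut it is at case x=-60, y=0, z=212; it turns with the lid about the hinge line.
- latch_pivot (a point): Lever's pivot, on the case's front wall at mid-width: 20 out from the wall (case x=-110), 100 above the bench. The pivot axis runs along the case's y.
- lever (a joint): Latch lever angle, rad: 0 closed, hanging straight down flat along the wall; 1.57 sticking straight out; larger points up. Steel channel 36 wide, 80 long from the pivot; its outer face lies 9 outside the pivot line. The last 20 bend outward 20 degrees as a finger tab. The bail hinges on it 24 from the pivot, towards the tab. Stiff pivot: stays where left; tension snaps it home past centre.
- bail (a joint): Bail angle relative to the lever, rad. Lever angle + bail angle = lean of the bail from upright: 0 straight up, positive leans to the case, negative outwards. Light friction, less than the lever's, holds it where left: a finger can tip it without turning the lever. With the crossbar seated it is slack until the lever comes down to about 0.7, then the bail pulls taut.
- crossbar (a point): Middle of the bail's crossbar. The bail is a U of 6 mm steel wire, 56 wide outside, 44 between its legs; the legs run 71 from its hinge on the lever to the crossbar's centre line. The legs can be pinched across the 56 width.
- keeper (a point): Seat of the crossbar in the keeper: a steel hook 34 wide on the lid's front wall, with a trough open upward. Trough 12 wide between wall and lip; lip 4 thick, its top 6 above this point. With the lid shut this point is 6 out from the wall (case x=-96), 150 above the bench. It moves with the lid. The bail's legs pass either side of it.
- bottle: Aluminium bottle with a white cap and a grey band, 66 across, 175 high, standing beside the latch; origin centre of its underside. Bystander.
- carton: Small plain cardboard carton 80 x 60 x 60 high, beside the latch; origin centre of its underside. Bystander.
- jar: Clear plastic screw jar with a black lid, 72 across, 100 high, standing behind the case; origin centre of its underside. Bystander.
- wrench: Steel wrench 170 long lying on the bench in front of the latch; origin on its underside. Bystander.

How it is judged (in metres and radians):
On the way, in this order (a step that is already met when the one before it is completed fails the run):
1. the lid is shut and home in its catch (value of joint lid below 0.02 rad), for 0.2 s.
2. the bail's crossbar lies behind the keeper's lip, down in its trough (distance between crossbar and keeper below 0.007 m and value of joint lid below 0.02 rad), for 0.1 s.
At the end, for the whole second after the job is handed in: The lever lies flat against the case (within 0.1 rad), the bail's crossbar is in the keeper's trough (within 7 mm of its seat), the lid is clamped down on its seal (lid angle below -0.014 rad), and bottle, carton, jar and wrench lie within 30 mm of where they were (value of joint lever below 0.1 rad and distance between crossbar and keeper below 0.007 m and value of joint lid below -0.014 rad and distance of each of bottle, carton, jar, wrench from where it was at the start of the episode below 0.03 m); the robot touches nothing.
It fails at once if a thing beside the case is pushed about (distance of any of bottle, carton, jar, wrench from where it was at the start of the episode above 0.03 m).
It fails at once if the bottle or the jar is knocked over (angle between any of bottle, jar's own z axis and vertical above 0.4 rad).
It also fails if it takes over 48 s, if anything falls off the work surface, if the arm or the gripper's body presses on something with over 40 N, if the wrist force passes 120 N, or if a joint passes its speed limit or range.

## Working session

There is one attempt and no reset: what is moved stays moved. The work goes in short steps, each a Python script; the robot and the scene stay as the last script left them, time stands still between calls to the robot, and variables do not carry over. Pictures are saved under pics/ and viewed, and the job is handed in when it is done.

```bash
mkdir -p pics; ls; cat > h.py <<'E'
import numpy as np, cv2
from station import ctrl
from scipy.spatial.transform import Rotation as R
def save(p,n,scale=1.5):
    im=cv2.cvtColor(p["pixels"],cv2.COLOR_RGB2BGR)
    cv2.imwrite(f"pics/{n}.png",cv2.resize(im,None,fx=scale,fy=scale,interpolation=cv2.INTER_CUBIC))
E
python3 - <<'E'
from h import *
for n in ("scene","top","wrist"):
    p=ctrl.read_camera(n); save(p,n+"0")
    if n!="wrist":
        T=p["world_to_cam"]; print(n,p["camera_matrix"].tolist(),(-T[:3,:3].T@T[:3,3]).round(),T[:3,:3].round(3).tolist())
    else: print(p["camera_matrix"].tolist(), p["hand_eye"].round(3).tolist())
    for t in ("case","lid","lever","bail","keeper","crossbar","bottle","carton","jar","wrench","latch_pivot","lid_press"):
        r=ctrl.recognise(p,t); print(n,t,[(np.round(a["score"],2),np.round(a["extent"]).tolist()) for a in r[:2]])
print(ctrl.current_time(),ctrl.tcp_to_grasp,ctrl.current_eef_pos(),ctrl.current_ee_rot())
E
```

```text
pics
scene [[486.1944908426062, 0.0, 252.06109101063478], [0.0, 486.1944908426062, 192.37044928328024], [0.0, 0.0, 1.0]] [ 408.  340. 1050.] [[-0.767, -0.641, 0.003], [-0.611, 0.729, -0.309], [0.196, -0.239, -0.951]]
scene case [(np.float64(0.66), [184.0, 117.0, 373.0, 290.0])]
scene lid [(np.float64(0.71), [178.0, 114.0, 322.0, 291.0]), (np.float64(0.3), [334.0, 129.0, 400.0, 171.0])]
scene lever [(np.float64(0.86), [328.0, 125.0, 373.0, 172.0]), (np.float64(0.43), [292.0, 82.0, 326.0, 141.0])]
scene bail [(np.float64(0.57), [337.0, 127.0, 373.0, 168.0])]
scene keeper [(np.float64(0.68), [180.0, 228.0, 218.0, 269.0]), (np.float64(0.64), [183.0, 112.0, 322.0, 289.0])]
scene crossbar [(np.float64(0.57), [334.0, 125.0, 372.0, 171.0]), (np.float64(0.3), [293.0, 85.0, 326.0, 140.0])]
scene bottle [(np.float64(0.87), [292.0, 84.0, 324.0, 138.0])]
scene carton [(np.float64(0.77), [361.0, 191.0, 409.0, 236.0])]
scene jar [(np.float64(0.79), [179.0, 229.0, 217.0, 269.0])]
scene wrench [(np.float64(0.65), [334.0, 128.0, 401.0, 170.0]), (np.float64(0.34), [182.0, 116.0, 370.0, 290.0])]
scene l
[... 981 characters left out ...]
)]
top wrench [(np.float64(0.8), [344.0, 196.0, 359.0, 249.0])]
top latch_pivot [(np.float64(0.76), [196.0, 126.0, 349.0, 261.0])]
top lid_press [(np.float64(0.66), [197.0, 126.0, 278.0, 257.0])]
[[272.9323700460368, 0.0, 255.76633141138936], [0.0, 272.9323700460368, 193.2061485834909], [0.0, 0.0, 1.0]] [[1.0, 0.0, -0.001, -0.324], [0.001, -0.287, 0.958, -165.236], [0.0, -0.958, -0.287, 80.322], [0.0, 0.0, 0.0, 1.0]]
wrist case []
wrist lid []
wrist lever []
wrist bail []
wrist keeper []
wrist crossbar []
wrist bottle []
wrist carton []
wrist jar []
wrist wrench []
wrist latch_pivot []
wrist lid_press []
1.95 18.8 [192.6176967  515.20105976 218.65500007] [-1.35746714 -0.94174441  0.94168001]
```

View pics/scene0.png

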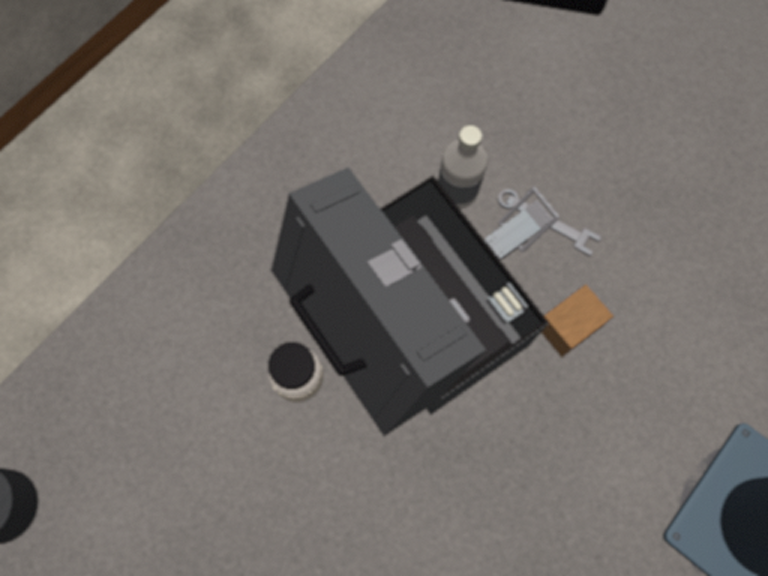

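View pics/top0.png

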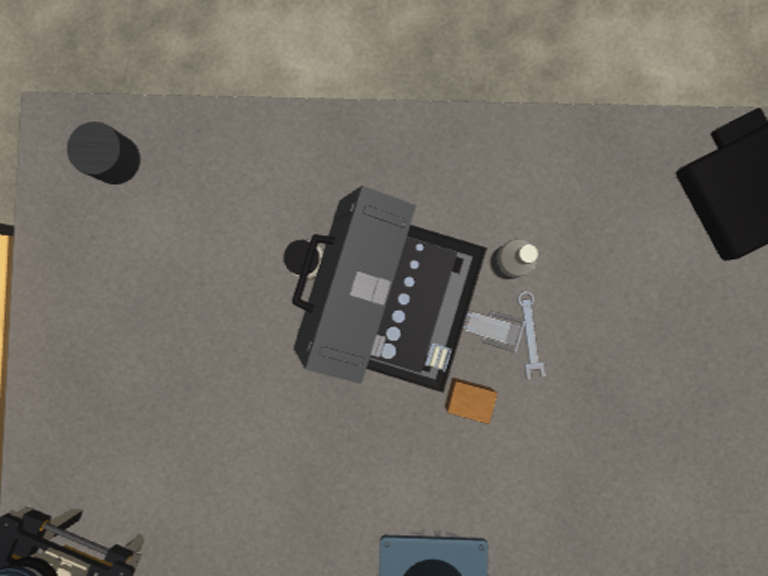

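View pics/wrist0.png

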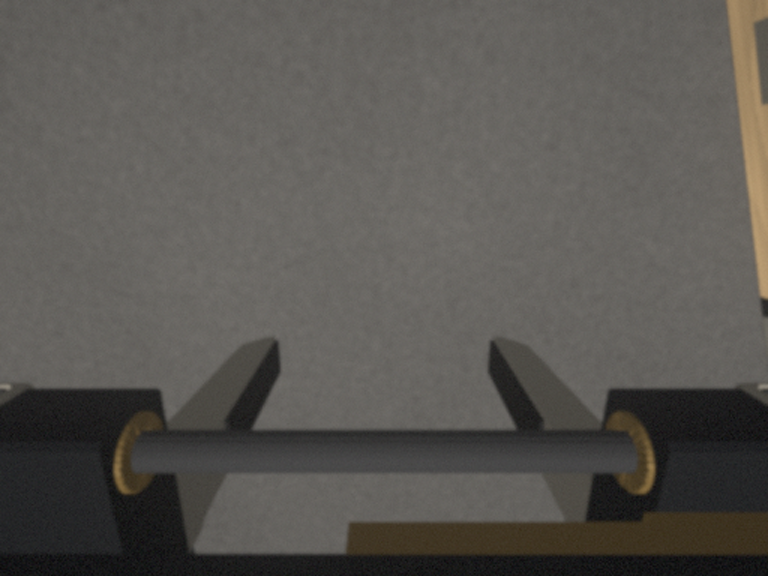

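```bash
python3 - <<'E'
import cv2
a=cv2.imread('pics/top0.png'); cv2.imwrite('pics/top0z.png',cv2.resize(a[210:430,370:580],None,fx=2.7,fy=2.7,interpolation=cv2.INTER_CUBIC))
a=cv2.imread('pics/scene0.png'); cv2.imwrite('pics/scene0z.png',cv2.resize(a[160:420,370:630],None,fx=2.3,fy=2.3,interpolation=cv2.INTER_CUBIC))
E
```

```text
(no output)
```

View pics/top0z.png

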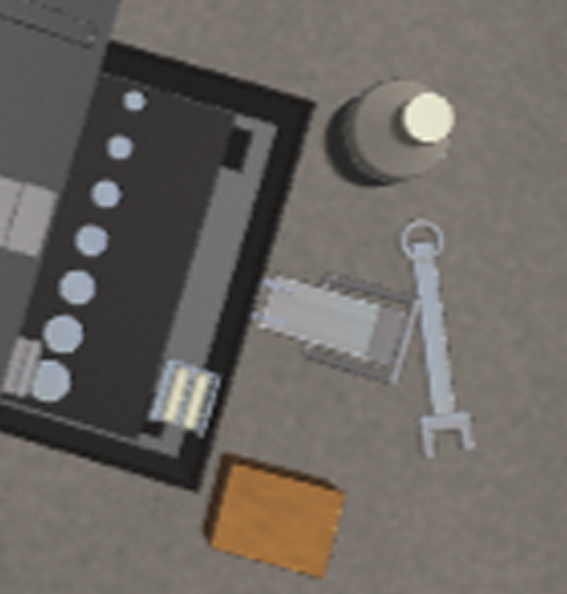

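View pics/scene0z.png

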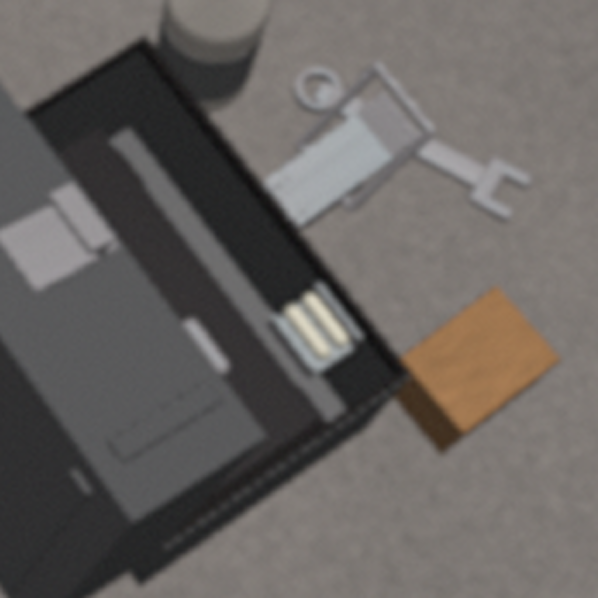

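```bash
cat >> h.py <<'E'
def top0(x,y): return np.array([(x/2.7+370)/1.5,(y/2.7+210)/1.5])
def sc0(x,y): return np.array([(x/2.3+370)/1.5,(y/2.3+160)/1.5])
def proj(cam,P):
    K,T=cam; P=np.atleast_2d(P); c=P@T[:3,:3].T+T[:3,3]; c=c@K.T; return c[:,:2]/c[:,2:]
def tri(obs):
    A=[]
    for (K,T),uv in obs:
        M=K@T[:3]; A+= [uv[0]*M[2]-M[0],uv[1]*M[2]-M[1]]
    A=np.array(A); A/=np.linalg.norm(A[:,:3],axis=1)[:,None]
    X,res,_,_=np.linalg.lstsq(A[:,:3],-A[:,3],rcond=None); return X,np.sqrt(res)
E
python3 - <<'E'
from h import *
import pickle
cams={}
for n in ("scene","top"):
    p=ctrl.read_camera(n); cams[n]=(np.array(p["camera_matrix"]),np.array(p["world_to_cam"]))
pickle.dump(cams,open("cams.pkl","wb"))
pts={"rimA":((315,103),(148,40)),"rimB":((197,490),(405,378)),"cbA":((417,300),(378,65)),"cbB":((397,382),(435,130)),
"hA":((330,277),(305,147)),"hB":((307,355),(350,205)),"levendA":((380,300),(350,100)),"levendB":((365,357),(390,157))}
for k,(a,b) in pts.items():
    X,r=tri([(cams["top"],top0(*a)),(cams["scene"],sc0(*b))]); print(k,X.round(1),r.round(2))
from scipy.optimize import least_squares
def f(v):
    x,y,th=v[:3]; c,s=np.cos(th),np.sin(th); Rm=np.array([[c,-s,0],[s,c,0],[0,0,1]])
    P=np.array([[-90,-130,125],[-90,130,125.]])@Rm.T+[x,y,0]
    return np.concatenate([(proj(cams["top"],P)-[top0(315,103),top0(197,490)]).ravel(),(proj(cams["scene"],P)-[sc0(148,40),sc0(405,378)]).ravel()])
o=least_squares(f,[500,50,1.3]); print(o.x,o.fun.round(1))
E
```

```text
rimA [647.1 -72.7 115.6] [2.31]
rimB [397.4  -2.5 108.4] [0.02]
cbA [ 523.3 -131.1  152. ] [1.64]
cbB [ 472.9 -120.1  149.9] [0.96]
hA [534.5 -90.5  85.8] [3.49]
hB [486.1 -72.4 100.7] [0.79]
levendA [ 523.5 -111.7  134.4] [0.32]
levendB [ 485.8 -108.2  111. ] [0.26]
[547.04301658  52.32521147   1.28755389] [ 0.   0.3 -1.2  1.1 -0.9 -1.3  0.6 -0.3]
```

```bash
cat >> h.py <<'E'
import pickle,os
cams=pickle.load(open("cams.pkl","rb")) if os.path.exists("cams.pkl") else None
CASE=[547.0,52.3,1.2876]
def RC(th=None):
    th=CASE[2] if th is None else th
    c,s=np.cos(th),np.sin(th); return np.array([[c,-s,0],[s,c,0],[0,0,1]])
def w(P,case=None):
    case=case or CASE
    return np.atleast_2d(P)@RC(case[2]).T+[case[0],case[1],0]
def lidp(d,y,h,phi): return np.array([90-d*np.cos(phi)+h*np.sin(phi),y,125+d*np.sin(phi)+h*np.cos(phi)])
E
python3 - <<'E'
from h import *
from scipy.optimize import least_squares
for im,pp in (("top",[((362,187),(180,-130,87)),((415,205),(180,-130,0)),((305,373),(180,130,87)),((362,382),(180,130,0))]),("scene",[((291,196),(180,-130,87)),((349,170),(180,-130,0)),((429,387),(180,130,87)),((485,350),(180,130,0)),((385,434),(0,130,87))])):
    uv=np.array([np.array(a)/1.5 for a,b in pp])
    f=lambda v:(proj(cams[im],w([lidp(*b,v[0]) for a,b in pp]))-uv).ravel()
    o=least_squares(f,[1.3]); print(im,o.x,o.fun.round(1))
def g(n,a,b):
    cam=cams[n];return cam
# bystanders on plane
def ray(cam,uv,z):
    K,T=cam; d=T[:3,:3].T@np.linalg.inv(K)@np.r_[uv,1]; c=-T[:3,:3].T@T[:3,3]; return c+d*(z-c[2])/d[2]
def tocase(p): return RC().T@(np.array(p)-[CASE[0],CASE[1],0])
print("bottle cap", tocase(ray(cams["top"],np.array([528,253])/1.5,175)), "carton", [tocase(ray(cams["top"],np.array(q)/1.5,60)).round() for q in((455,379),(497,388),(489,423),(448,413))])
print("bottle cap scene", tocase(ray(cams["scene"],np.array([470,134])/1.5,175)))
print("jar", tocase(ray(cams["top"],np.array([302,257])/1.5,100)),tocase(ray(cams["scene"],np.array([292,365])/1.5,100)))
print("wrench",[tocase(ray(cams["top"],np.array(q)/1.5,5)).round() for q in((526,298),(536,372))])
E
```

```text
top [1.29071788] [-0.2 -1.7  3.1  1.  -1.8 -3.5  0.4  1.6]
scene [1.28993798] [-2.5 -3.2  1.8 -4.3 -4.  -0.2  0.9 -1.9 -2.8  0.6]
bottle cap [-149.09259288 -135.37252077  175.        ] carton [array([-115.,  106.,   60.]), array([-193.,   98.,   60.]), array([-198.,  163.,   60.]), array([-122.,  169.,   60.])]
bottle cap scene [-149.89333949 -134.26731029  175.        ]
jar [214.25649935 -20.25700005 100.        ] [216.71416335 -15.90377262 100.        ]
wrench [array([-207.,  -81.,    5.]), array([-268.,   50.,    5.])]
```

```bash
cat >> h.py <<'E'
def att(alpha,flip=False,yaw=0.0):
    """tool y in case xz-plane tilted alpha from down toward -x case (neg: toward +x); jaw along case y"""
    y=np.array([-np.sin(alpha),0,-np.cos(alpha)]); x=np.array([0,1.,0])*(-1 if flip else 1); z=np.cross(x,y)
    M=np.stack([x,y,z],1)
    if yaw: M=R.from_rotvec([0,0,yaw]).as_matrix()@M
    return R.from_matrix(RC()@M).as_rotvec()
E
python3 - <<'E'
from h import *
for flip in (0,1):
  for k in (0.4,0.6,0.8):
    out=[]
    for phi in (1.29,1.0,.6,.3,0):
        q=ctrl.ik(w(lidp(150,0,87,phi))[0],att(k*phi,flip)); out.append(None if q is None else np.round(q,2).tolist())
    print(flip,k,out)
    q=ctrl.ik(w(lidp(150,0,150,1.29))[0],att(k*1.29,flip)); print("pre",q)
  for P,a in (((-170,0,150),-.4),((-106,0,152),-.3),((-171,8,75),-.5),((-119,8,35),-.5),((-119,8,35),-.9)):
    print("front",P,a,flip,ctrl.ik(w(P)[0],att(a,flip)))
print(ctrl.current_time())
E
```

```text
0 0.4 [[0.35, 0.58, 0.99, -0.43, 1.87, -2.57], [0.25, 0.45, 1.14, -0.35, 1.75, -2.64], [0.07, 0.31, 1.33, -0.23, 1.58, -2.78], [-0.08, 0.25, 1.47, -0.12, 1.45, -2.92], [-0.22, 0.23, 1.59, 0.0, 1.32, -3.08]]
pre [ 0.41850194  0.67078983  0.78406415 -0.42750402  2.00091985 -2.5582816 ]
0 0.6 [[0.43, 0.71, 0.88, -0.63, 2.03, -2.57], [0.33, 0.55, 1.07, -0.5, 1.86, -2.6], [0.13, 0.36, 1.3, -0.33, 1.63, -2.72], [-0.04, 0.27, 1.45, -0.18, 1.47, -2.88], [-0.22, 0.23, 1.59, 0.0, 1.32, -3.08]]
pre [ 0.48908398  0.8202164   0.64074869 -0.65095318  2.16903557 -2.60930664]
0 0.8 [[0.49, 0.84, 0.81, -0.83, 2.16, -2.6], [0.39, 0.65, 1.01, -0.65, 1.97, -2.58], [0.19, 0.41, 1.26, -0.43, 1.69, -2.67], [-0.0, 0.29, 1.44, -0.23, 1.49, -2.83], [-0.22, 0.23, 1.59, 0.0, 1.32, -3.08]]
pre [ 0.53749401  0.96294104  0.53251313 -0.89995269  2.2980311  -2.71407447]
front (-170, 0, 150) -0.4 0 [-0.70878469  0.29750646  1.73810617  0.37714888  1.29827869  2.578037  ]
front (-106, 0, 152) -0.3 0 [-0.52410916  0.26222304  1.74714654  0.31034102  1.22191477  2.78068125]
front (-171, 8, 75) -0.5 0 [-0.7754659   0.416
[... 907 characters left out ...]
 0.41, 1.26, -0.43, 1.69, 0.47], [-0.0, 0.29, 1.44, -0.23, 1.49, 0.31], [-0.22, 0.23, 1.59, -0.0, 1.32, 0.06]]
pre [ 0.53749401  0.96294104  0.53251313 -0.89995269  2.2980311   0.42751818]
front (-170, 0, 150) -0.4 1 [-0.70878469  0.29750646  1.73810617  0.37714888  1.29827869 -0.56355566]
front (-106, 0, 152) -0.3 1 [-0.52410916  0.26222304  1.74714654  0.31034102  1.22191477 -0.3609114 ]
front (-171, 8, 75) -0.5 1 [-0.7754659   0.41671632  1.83002324  0.47261986  1.18933346 -0.73663855]
front (-119, 8, 35) -0.5 1 [-0.68249277  0.46347854  1.88905253  0.52985852  1.06330062 -0.72551311]
front (-119, 8, 35) -0.9 1 [-0.87340303  0.66298033  1.84983025  0.73622766  1.32191813 -1.04234896]
2.05
```

```bash
python3 - <<'E'
from h import *
ctrl.move_gripper(0.0)
print(ctrl.current_time(),ctrl.current_width())
k=.6
ctrl.move_pose(w(lidp(150,0,145,1.29))[0],att(k*1.29,1))
print(ctrl.current_time(),ctrl.current_eef_pos())
r=ctrl.movel(w(lidp(150,0,77,1.29))[0],att(k*1.29,1),vel=120,until_force=2.5)
P=ctrl.current_eef_pos(); print(r,RC().T@(P-[CASE[0],CASE[1],0]),lidp(150,0,87,1.29),ctrl.current_time(),ctrl.current_ft_force())
p=ctrl.read_camera("scene"); save(p,"s1")
E
```

```text
3.5 0.006189615831321331
5.3083 [598.8686725  233.57776478 309.72322969]
True [132.17606644   0.66594185 293.37177395] [132.02451933   0.         293.23477576] 5.8 [ 0.24784434 -0.21782108 -0.03578283]
```

View pics/s1.png

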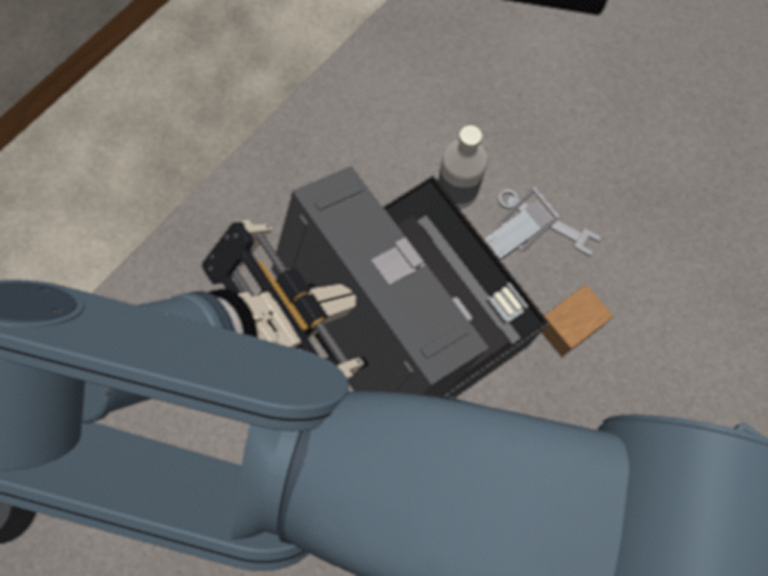

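```bash
python3 - <<'E'
from h import *
k=.6
for phi in (1.1,.9,.7,.5,.3,.12):
    ctrl.movel(w(lidp(150,0,86,phi))[0],att(k*phi,1),vel=150)
print(ctrl.current_time(),ctrl.current_ft_force().round(1))
r=ctrl.movel(w(lidp(150,0,80,-0.02))[0],att(0,1),vel=40,until_force=28)
P=ctrl.current_eef_pos(); print(r,RC().T@(P-[CASE[0],CASE[1],0]),ctrl.current_time(),ctrl.current_ft_force().round(1))
E
```

```text
8.125 [ 0.7 -0.3  0.7]
True [-58.58491001  -0.83121369 210.00741278] 8.7417 [-2.2  3.7 13.9]
```

```bash
cat >> h.py <<'E'
def wcam(p):
    Rt=R.from_rotvec(ctrl_rot).as_matrix()
def wristshot(n):
    T=np.eye(4); T[:3,3]=ctrl.current_eef_pos(); T[:3,:3]=R.from_rotvec(ctrl.current_ee_rot()).as_matrix()
    p=ctrl.read_camera("wrist"); W=np.linalg.inv(T@np.array(p["hand_eye"])); K=np.array(p["camera_matrix"])
    pickle.dump((K,W),open(f"{n}.pkl","wb")); save(p,n); return p,(K,W)
def c(P): return RC().T@(np.array(P)-[CASE[0],CASE[1],0])
E
python3 - <<'E'
from h import *
ctrl.movel(w([-58,0,270])[0],vel=200)
ctrl.move_pose(w([-170,0,240])[0],att(-.4,0))
print(ctrl.current_time())
ctrl.move_gripper(1.0)
p,_=wristshot("w1")
print([(t,[(round(a["score"],2),np.round(a["extent"]).tolist()) for a in ctrl.recognise(p,t)[:2]]) for t in("lever","bail","keeper")])
ctrl.movel(w([-170,-45,240])[0],vel=200)
p,_=wristshot("w2")
print(ctrl.current_time())
E
```

```text
11.4
[('lever', [(0.73, [223.0, 132.0, 281.0, 191.0])]), ('bail', [(0.64, [218.0, 157.0, 284.0, 174.0])]), ('keeper', [(0.77, [118.0, 207.0, 396.0, 356.0]), (0.46, [91.0, 96.0, 181.0, 208.0])])]
13.5
```

View pics/w1.png

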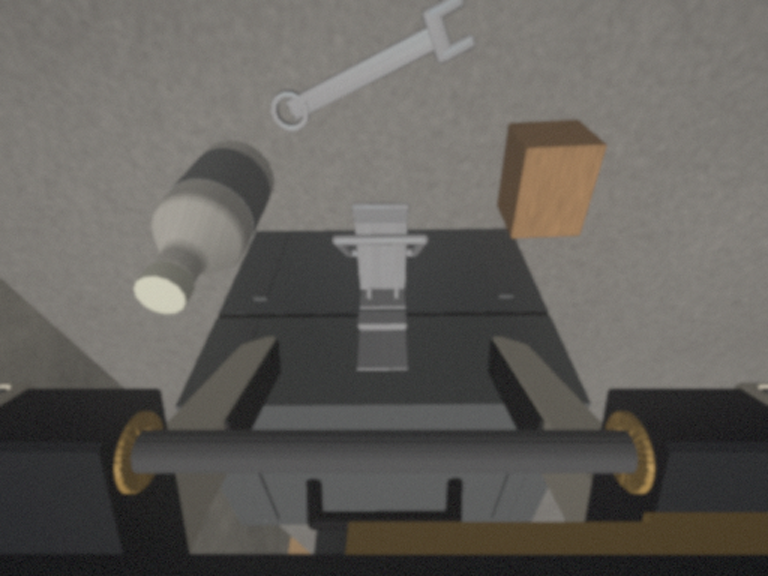

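View pics/w2.png

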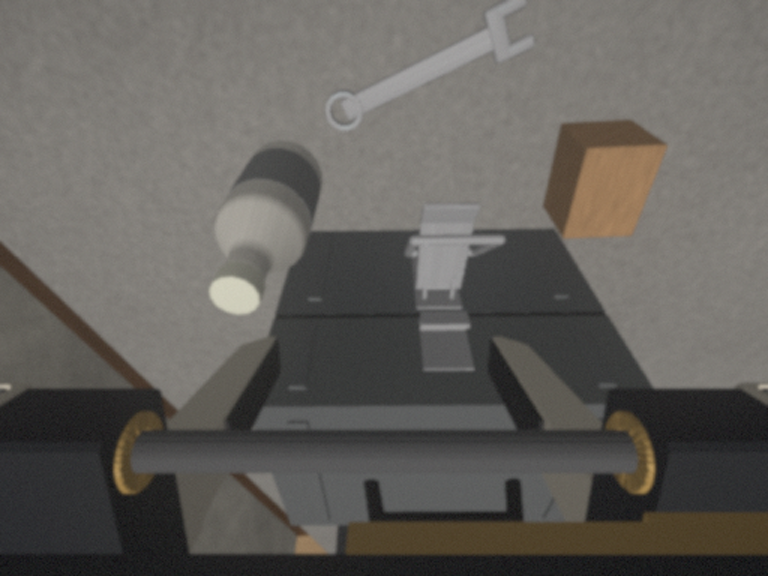

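```bash
python3 - <<'E'
from h import *
w1=pickle.load(open("w1.pkl","rb"));w2=pickle.load(open("w2.pkl","rb"))
t0=cams["top"];s0=cams["scene"]
D={"cb_-":[(334,240),(407,240),(417,300),(378,65)],"cb_+":[(427,240),(504,240),(397,382),(435,130)],
"hinge-":[(348,253),(410,253)],"hinge+":[(412,252),(474,252)],
"tip-":[(354,206),(424,206)],"tip+":[(407,206),(480,206)],"bend-":[(357,224),(423,224)],"bend+":[(407,224),(477,224)],"keeplip-":[(358,327),(420,327)],"keeplip+":[(407,326),(470,327)],"seam_mid":[(383,315),(446,315)],"lidtop":[(383,404),(450,405)]}
for k,v in D.items():
    ob=[(w1,np.array(v[0])/1.5),(w2,np.array(v[1])/1.5)]
    X,r=tri(ob); print(k,c(X).round(1),r.round(1),end=' ')
    if len(v)>2:
        X,r=tri(ob+[(t0,top0(*v[2])),(s0,sc0(*v[3]))]); print("4view",c(X).round(1),r.round(1),end='')
    print()
for n,P in {"keeper":(-96,0,150),"pivot":(-110,0,100),"seam":(-90,0,125),"lidtop":(-90,0,212),"lipL":(-104,-17,156),"lipR":(-104,17,156)}.items():
    print(n,(proj(w1,w(P))*1.5).round(),(proj(w2,w(P))*1.5).round())
from scipy.optimize import least_squares
def mod(v):
    th,lam,y0=v; piv=np.array([-110,y0,100]); u=np.array([-np.sin(th),0,-np.cos(th)]); h=piv+24*u
    cb=h+71*np.array([np.sin(lam),0,np.cos(lam)]); e=np.array([0,28,0]); n=np.array([-np.cos(th),0,np.sin(th)])
    tb=piv+60*u+9*n; a=np.radians(20); tip=tb+20*(u*np.cos(a)+n*np.sin(a)); f=np.array([0,18,0])
    return [cb-e,cb+e,tb-f,tb+f,tip-f,tip+f]
ks=["cb_-","cb_+","bend-","bend+","tip-","tip+"]
def f(v):
    M=np.array(mod(v)); W=w(M); r=[]
    a=proj(w1,W)-np.array([D[k][0] for k in ks])/1.5; b=proj(w2,W)-np.array([D[k][1] for k in ks])/1.5
    r=[a.ravel(),b.ravel()]
    r.append((proj(t0,W[:2])-[top0(*D[k][2]) for k in ks[:2]]).ravel()); r.append((proj(s0,W[:2])-[sc0(*D[k][3]) for k in ks[:2]]).ravel())
    return np.concatenate(r)
o=least_squares(f,[1.9,-.9,0],loss="soft_l1"); print(o.x,f(o.x).round(1).reshape(-1,2).tolist()); print(np.array(mod(o.x)).round(1))
E
```

```text
cb_- [-172.   -30.4  146.8] [0.1] 4view [-180.1  -28.8  158.6] [3.8]
cb_+ [-178.9   25.5  157.6] [0.1] 4view [-181.8   24.3  161.6] [2.8]
hinge- [-140.6  -25.6  115.1] [0.1] 
hinge+ [-141.    20.8  114.5] [0.1] 
tip- [-183.   -18.9  123.7] [0.1] 
tip+ [-188.    14.6  133.2] [0.1] 
bend- [-166.   -18.   117.3] [0.1] 
bend+ [-174.    15.2  130.9] [0.1] 
keeplip- [-99.3 -18.4 149.2] [0.2] 
keeplip+ [-102.8   16.8  152.3] [0.4] 
seam_mid [-109.1   -0.3  147. ] [0.1] 
lidtop [-74.7  -0.3 198. ] [0.3] 
keeper [[383. 331.]] [[445. 331.]]
pivot [[383. 274.]] [[439. 274.]]
seam [[383. 313.]] [[441. 314.]]
lidtop [[384. 409.]] [[456. 409.]]
lipL [[359. 329.]] [[423. 329.]]
lipR [[408. 329.]] [[471. 329.]]
[ 1.7364979  -0.70133945 -1.61806917] [[-0.9, -0.2], [1.1, -0.3], [-1.8, -0.8], [0.4, -0.8], [-1.2, 0.4], [1.6, 0.4], [1.8, -0.0], [1.3, -0.1], [-1.4, -0.7], [-1.9, -0.7], [-0.2, 0.5], [0.5, 0.5], [-0.3, -0.4], [-2.1, 1.0], [-1.6, -1.0], [-0.9, 1.3]]
[[-179.5  -29.6  158.2]
 [-179.5   26.4  158.2]
 [-167.7  -19.6  118.8]
 [-167.7   16.4  118.8]
 [-185.1  -19.6  128.6]
 [-185.1   16.4  128.6]]
```

```bash
cat >> h.py <<'E'
TH0,LAM0,Y0=1.74,-.70,-1.0
TY=lambda a:np.array([-np.sin(a),0,-np.cos(a)])
def hinge(th): return np.array([-110-24*np.sin(th),Y0,100-24*np.cos(th)])
def gp(th,lam,r=40): return hinge(th)+r*np.array([np.sin(lam),0,np.cos(lam)])
def tcp(g,a=-.4,back=17.): return w(g+back*TY(a))[0]
E
python3 - <<'E'
from h import *
A=att(-.4,0)
g=gp(TH0,LAM0)
ctrl.move_pose(tcp(g-60*TY(-.4)),A)
ctrl.movel(tcp(g),A,vel=120,until_force=6)
print(c(ctrl.current_eef_pos()),tcp(g)-ctrl.current_eef_pos(),ctrl.current_ft_force().round(1))
wristshot("w3")
f0=ctrl.current_ft_force()
ctrl.move_gripper(0.5)
print(ctrl.current_width(),(RC().T@(ctrl.current_ft_force()-f0)).round(2),ctrl.current_time())
wristshot("w4")
p=ctrl.read_camera("scene"); save(p,"s4")
E
```

```text
[-153.05846686   -2.08824967  119.88292505] [-0.97431557  0.54663404 -0.9057357 ] [-0.2  0.1  0.1]
0.5966786989389775 [-0.14 -4.21 -0.12] 15.3
```

View pics/w3.png

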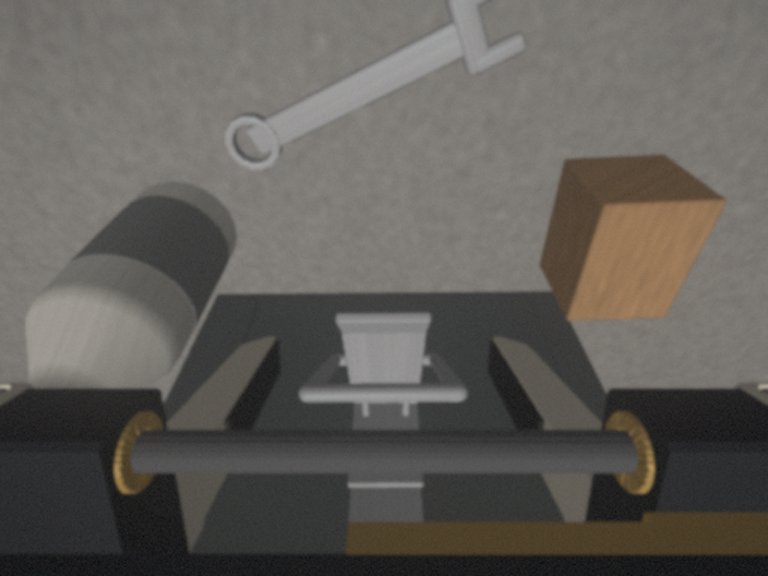

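View pics/w4.png

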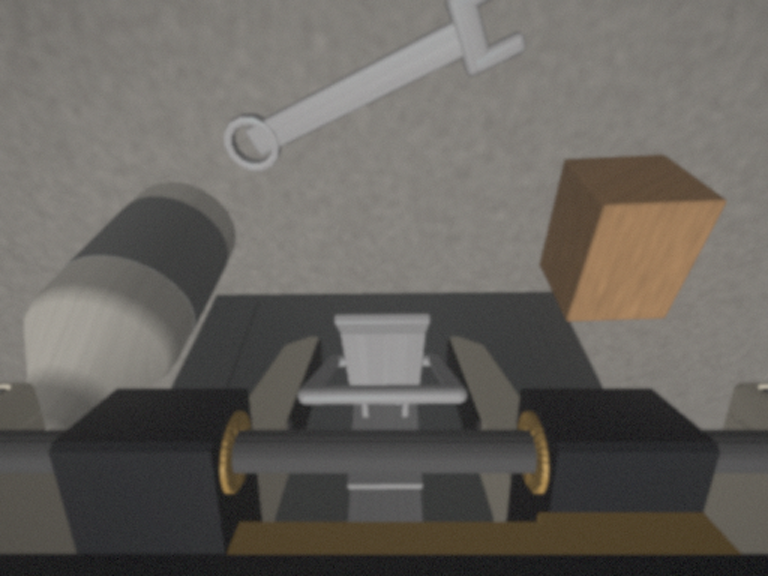

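```bash
sed -i 's/TH0,LAM0,Y0=.*/TH0,LAM0,Y0=1.74,-.70,-2.0/' h.py; python3 - <<'E'
from h import *
f0=ctrl.current_ft_force()
for lam in (-.4,-.1,.2,.5):
    ctrl.movel(tcp(gp(TH0,lam)),vel=60)
    print(lam,c(ctrl.current_eef_pos()).round(1),(RC().T@(ctrl.current_ft_force()-f0)).round(1),ctrl.current_width().round(3),ctrl.current_time())
wristshot("w5")
p=ctrl.read_camera("scene"); save(p,"s5")
E
python3 - <<'E'
import cv2
a=cv2.imread('pics/s5.png'); cv2.imwrite('pics/s5z.png',cv2.resize(a[150:350,400:650],None,fx=3,fy=3))
E
```

```text
Traceback (most recent call last):
AttributeError: 'float' object has no attribute 'round'
[ WARN:0@0.017] global loadsave.cpp:275 findDecoder imread_('pics/s5.png'): can't open/read file: check file path/integrity
Traceback (most recent call last):
TypeError: 'NoneType' object is not subscriptable
```

```bash
python3 - <<'E'
from h import *
for lam in (-.4,-.1,.2,.5):
    ctrl.movel(tcp(gp(TH0,lam)),vel=60)
    print(lam,c(ctrl.current_eef_pos()).round(1),(RC().T@ctrl.current_ft_force()).round(1),round(ctrl.current_width(),3),ctrl.current_time())
wristshot("w5")
p=ctrl.read_camera("scene"); save(p,"s5")
E
python3 - <<'E'
import cv2
a=cv2.imread('pics/s5.png'); cv2.imwrite('pics/s5z.png',cv2.resize(a[150:350,400:650],None,fx=3,fy=3))
E
```

```text
-0.4 [-144.7   -1.9  125.2] [-8.7  0.8  2.8] 0.595 16.0
-0.1 [-130.6   -1.3  128.2] [-0.4  0.1  0.2] 0.506 16.35
0.2 [-118.4   -1.5  127.4] [0.4 0.6 0. ] 0.502 16.7
0.5 [-107.4   -1.7  123.2] [-0.1  0.5  0.4] 0.5 17.05
```

View pics/w5.png

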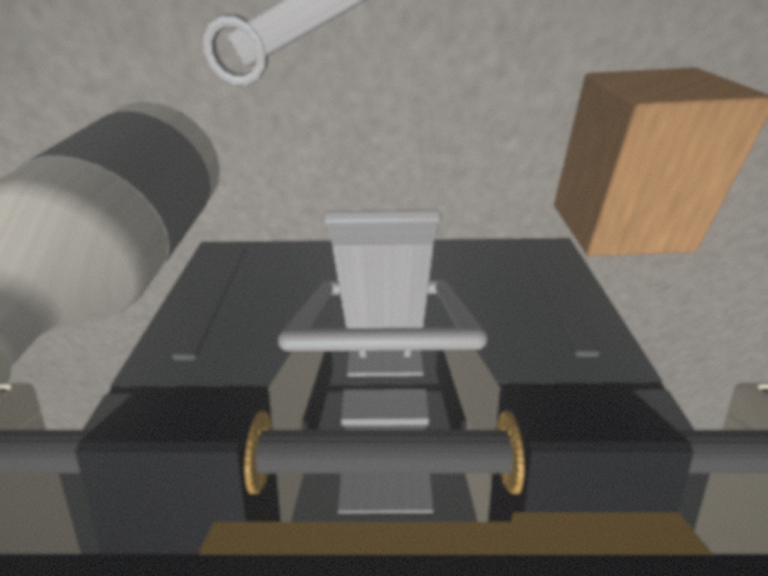

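View pics/s5z.png

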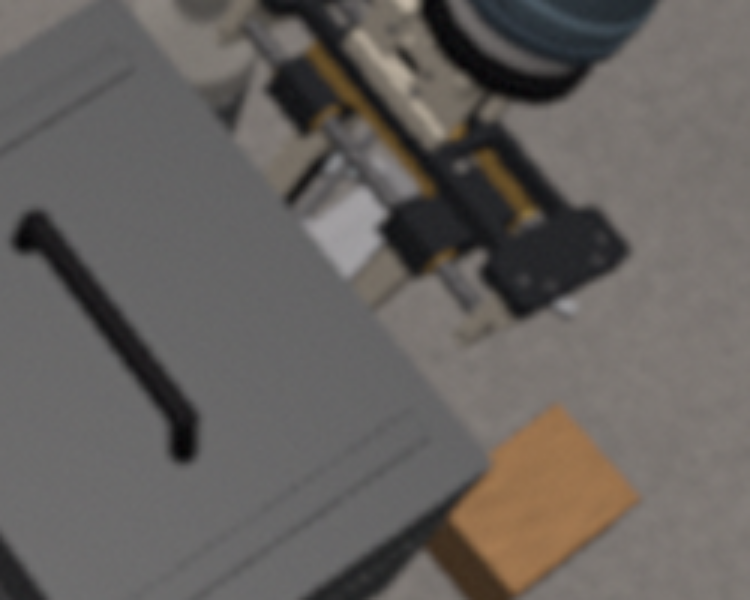

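```bash
cat >> h.py <<'E'
from scipy.optimize import least_squares
def modl(v):
    th,lam,y0=v; piv=np.array([-110,y0,100]); u=np.array([-np.sin(th),0,-np.cos(th)]); h=piv+24*u
    cb=h+71*np.array([np.sin(lam),0,np.cos(lam)]); e=np.array([0,28,0]); n=np.array([-np.cos(th),0,np.sin(th)])
    tb=piv+60*u+9*n; a=np.radians(20); tip=tb+20*(u*np.cos(a)+n*np.sin(a)); f=np.array([0,18,0]); g=np.array([0,26,0])
    return {"cb-":cb-e,"cb+":cb+e,"tb-":tb-f,"tb+":tb+f,"tip-":tip-f,"tip+":tip+f,"h-":h-g,"h+":h+g}
def fit(views,x0):
    """views: list of (cam, {name:(u,v) in 1.5x px})"""
    def f(v):
        m=modl(v); r=[]
        for cam,ob in views:
            for k,uv in ob.items(): r.append(proj(cam,w(m[k]))[0]-np.array(uv)/1.5)
        return np.concatenate(r)
    o=least_squares(f,x0,loss="soft_l1"); return o.x,f(o.x).round(1).reshape(-1,2)
E
python3 - <<'E'
from h import *
L=lambda n:pickle.load(open(n+".pkl","rb"))
v3=(L("w3"),{"cb-":(299,394),"cb+":(466,394),"tip-":(336,317),"tip+":(431,317),"tb-":(341,332),"tb+":(428,332)})
v5=(L("w5"),{"cb-":(279,340),"cb+":(488,340),"tip-":(326,217),"tip+":(440,217),"tb-":(331,243),"tb+":(436,243)})
for v in ([v3],[v5]):
    x,r=fit(v,[1.7,-.6,0]); print(x,r.tolist())
E
```

```text
[ 1.7271178  -0.69510238 -2.11506593] [[-0.2, -0.1], [1.3, 0.1], [-0.1, 0.1], [0.0, 0.2], [0.0, -0.3], [-1.4, -0.2]]
[ 1.78920423 -0.48077512 -1.81297149] [[-0.1, 0.0], [0.0, -0.0], [-0.7, -0.3], [1.2, -0.3], [1.0, 0.4], [-1.3, 0.4]]
```

```bash
sed -i 's/TH0,LAM0,Y0=.*/TH0,LAM0,Y0=1.79,-.48,-2.0/' h.py; cat >> h.py <<'E'
def ZF(a): return np.array([np.cos(a),0,-np.sin(a)])  # finger front-face normal toward case
E
python3 - <<'E'
from h import *
a=-.4;A=att(a,0)
ctrl.move_gripper(1.0)
ctrl.movel(ctrl.current_eef_pos()-75*(RC()@TY(a)),vel=250)
g=lambda lam,off=10.5,r=50: gp(TH0,lam,r)-off*ZF(a)
ctrl.movel(w(g(-.48,16)-75*TY(a))[0],A,vel=250)
ctrl.move_gripper(.47)
r=ctrl.movel(w(g(-.48,16))[0],A,vel=150,until_force=6)
print(r,c(ctrl.current_eef_pos()),ctrl.current_time())
wristshot("w6")
for lam in (-.48,-.2,.1,.4):
    r=ctrl.movel(w(g(lam))[0],A,vel=70,until_force=10)
    print(lam,r,(RC().T@ctrl.current_ft_force()).round(1),c(ctrl.current_eef_pos()).round(1),ctrl.current_time())
    if r: break
wristshot("w7")
E
```

```text
False [-171.46887723   -2.42222943  143.8025901 ] 20.5
-0.48 False [ 0.9 -0.1  0.4] [-166.3   -2.5  146.3] 20.8
-0.2 False [-0.1  0.3 -0. ] [-152.5   -1.9  150.4] 21.15
0.1 False [-0.5 -0.5  0.6] [-137.5   -1.8  150.8] 21.5167
0.4 False [-0.5 -0.4 -0.3] [-123.1   -1.7  147. ] 21.8833
```

View pics/w6.png

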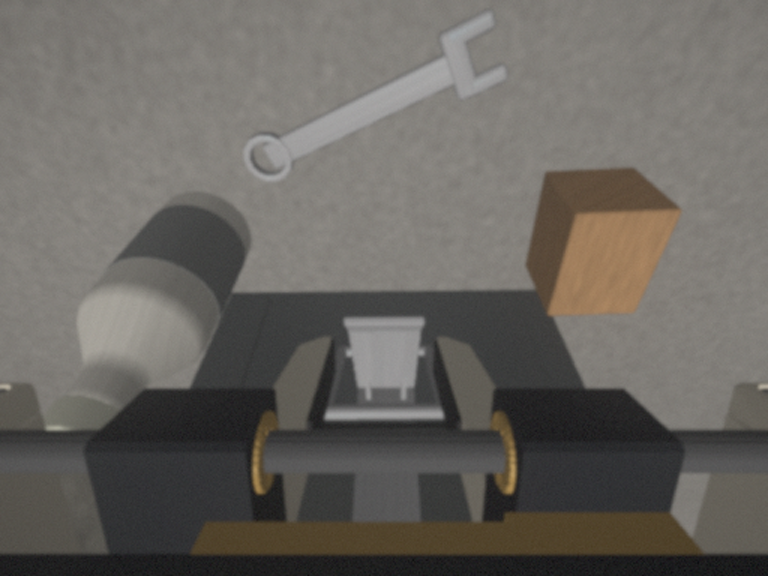

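View pics/w7.png

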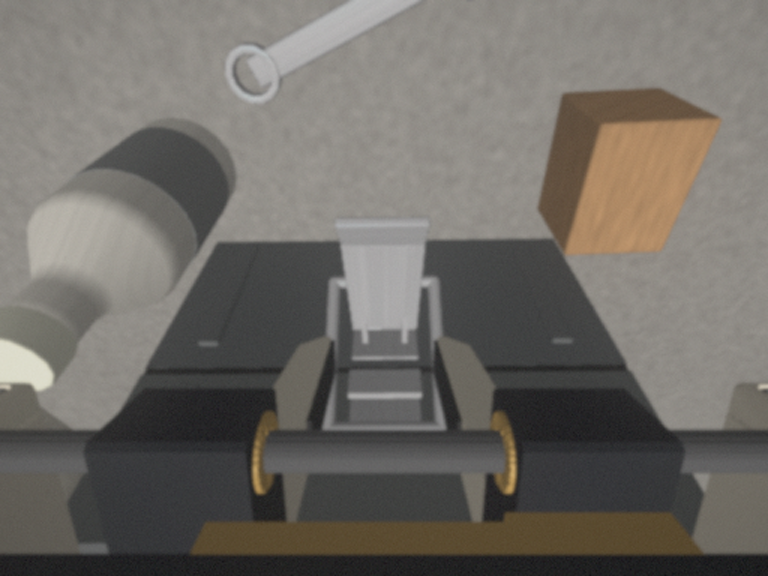

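```bash
python3 - <<'E'
from h import *
a=-.4;A=att(a,0)
g=lambda lam,off=10.5,r=50: gp(TH0,lam,r)-off*ZF(a)
r=ctrl.movel(w(g(.66))[0],A,vel=50,until_force=6)
print(r,(RC().T@ctrl.current_ft_force()).round(1),c(ctrl.current_eef_pos()).round(1),ctrl.current_time())
wristshot("w8")
E
```

```text
True [-3.5 -0.2  2.4] [-116.4   -2.7  141.9] 22.2
```

View pics/w8.png

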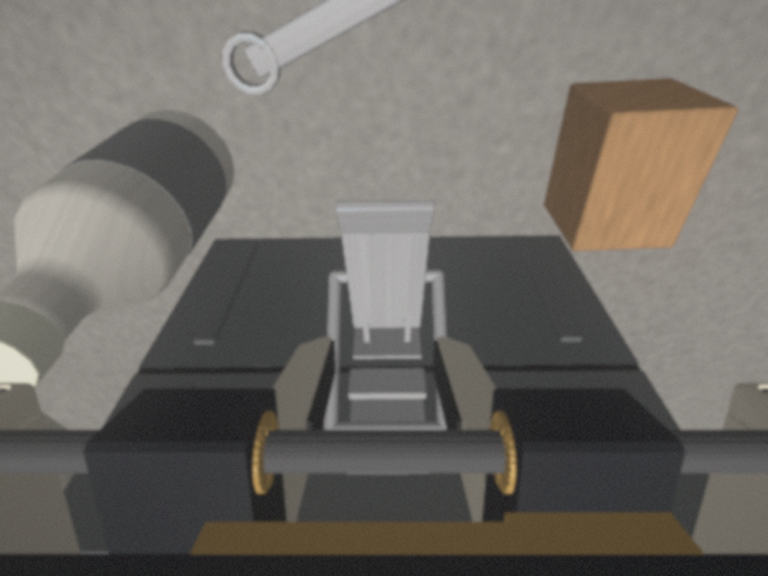

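```bash
python3 - <<'E'
from h import *
L=lambda n:pickle.load(open(n+".pkl","rb"))
for n,ob in (("w7",{"tip-":(336,220),"tip+":(428,220),"tb-":(342,244),"tb+":(425,244),"h-":(334,283),"h+":(435,283),"cb-":(323,427),"cb+":(446,427)}),("w8",{"tip-":(338,207),"tip+":(433,207),"tb-":(342,233),"tb+":(429,233),"h-":(335,277),"h+":(437,277),"cb-":(324,428),"cb+":(446,428)})):
    x,r=fit([(L(n),ob)],[1.7,.5,-2]); print(x,r.tolist()); m=modl(x); print(m["cb+"].round(1),m["h+"].round(1))
    print((proj(L(n),w([[-104,-17,156],[-104,17,156]]))*1.5).round(), (proj(L(n),w([[-90,0,125]]))*1.5).round())
E
```

```text
[ 1.7806876   0.6025022  -1.62687687] [[0.1, 0.3], [2.3, 0.3], [-0.5, -0.7], [0.8, -0.7], [-1.1, -1.5], [-0.0, -1.5], [-0.1, 1.0], [-0.9, 1.0]]
[-93.2  26.4 163.5] [-133.5   24.4  105. ]
[[350. 401.]
 [425. 401.]] [[387. 367.]]
[ 1.75789866  0.70153051 -1.96674766] [[-1.6, 0.0], [1.7, 0.0], [-0.6, 0.1], [0.4, 0.1], [-2.1, -0.8], [1.0, -0.9], [-0.0, -0.2], [0.4, -0.2]]
[-87.8  26.  158.7] [-133.6   24.   104.5]
[[351. 401.]
 [429. 401.]] [[389. 367.]]
```

```bash
python3 - <<'E'
from h import *
a=-.4
p=c(ctrl.current_eef_pos())
ctrl.movel(w(p-4*ZF(a))[0],vel=60)
ctrl.movel(w(p-6*ZF(a)-48*TY(a))[0],vel=200)
ctrl.move_gripper(.42)
a=-.5;A=att(a,0)
cb=np.array([-94,-1.7,163.]); t=cb-3*TY(a)-4.5*ZF(a)
ctrl.movel(w(t-20*TY(a))[0],A,vel=150)
wristshot("w9"); print(ctrl.current_time())
r=ctrl.movel(w(t+2*TY(a))[0],vel=50,until_force=4)
p=c(ctrl.current_eef_pos());print(r,(RC().T@ctrl.current_ft_force()).round(1),p.round(1),t.round(1),ctrl.current_time())
wristshot("w10")
E
```

```text
23.65
True [-1.2 -0.8  1.3] [-99.4  -1.6 161.9] [-99.4  -1.7 163.5] 24.0917
```

View pics/w9.png

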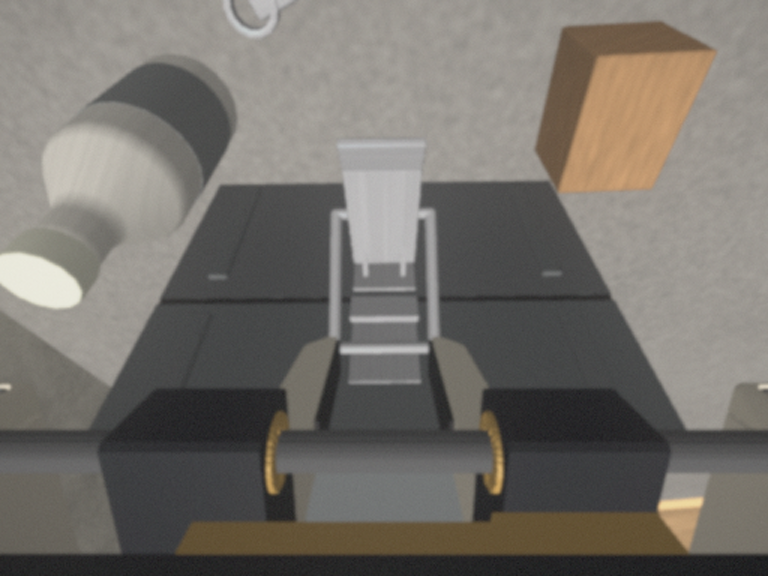

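View pics/w10.png

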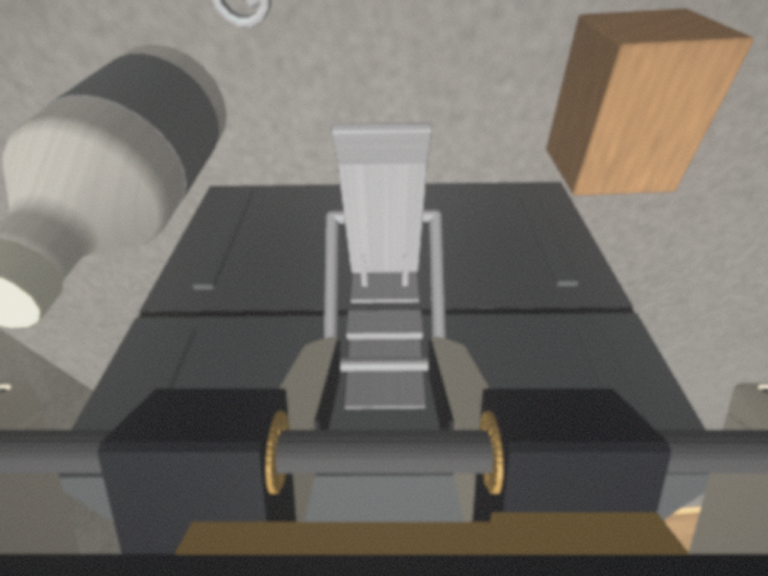

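```bash
python3 - <<'E'
from h import *
p=c(ctrl.current_eef_pos())
for z in (157,152,148):
    r=ctrl.movel(w([-99.6,p[1],z])[0],vel=35,until_force=35)
    print(r,(RC().T@ctrl.current_ft_force()).round(1),c(ctrl.current_eef_pos()).round(1),ctrl.current_time())
    if r: break
wristshot("w11")
E
```

```text
False [ 0.6 -1.   1.1] [-99.4  -1.1 156.5] 24.4417
False [ 0.2  0.2 -0.2] [-99.6  -1.3 151.7] 24.7333
False [-1.   1.4  2.4] [-99.6  -1.5 148. ] 25.0
```

View pics/w11.png

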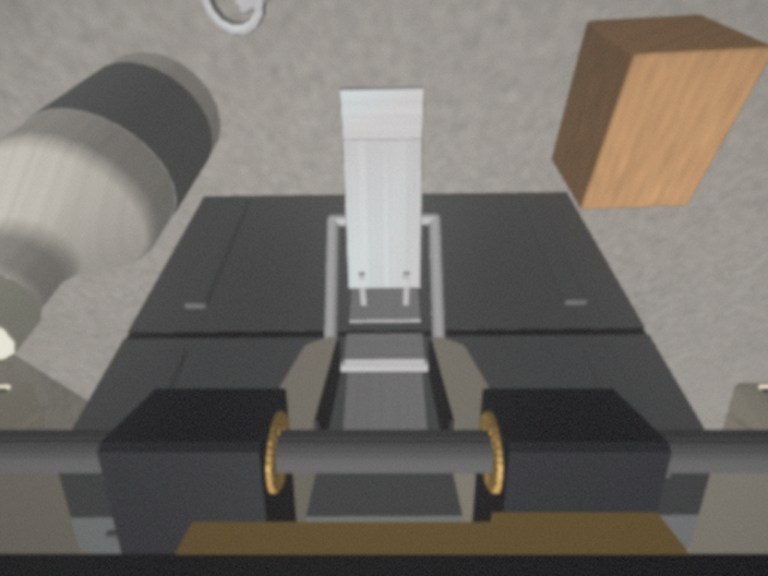

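```bash
python3 - <<'E'
from h import *
p=c(ctrl.current_eef_pos())
r=ctrl.movel(w([-99.6,p[1],144.5])[0],vel=30,until_force=12)
print(r,(RC().T@ctrl.current_ft_force()).round(1),c(ctrl.current_eef_pos()).round(1),ctrl.current_time())
_,cam=wristshot("w12")
ctrl.pause(.15)
E
```

```text
True [-3.1  1.6  7.9] [-99.9  -1.6 146.2] 25.2583
```

View pics/w12.png

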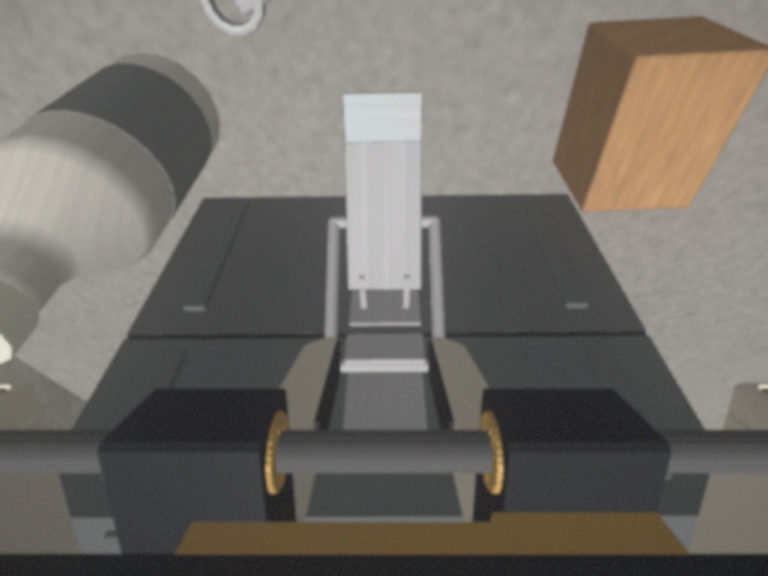

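```bash
python3 - <<'E'
from h import *
L=lambda n:pickle.load(open(n+".pkl","rb"))
x,r=fit([(L("w12"),{"tip-":(344,95),"tip+":(422,95),"tb-":(346,141),"tb+":(421,141),"h-":(332,222),"h+":(436,222)})],[1.2,.5,-2]); print(x,r.tolist()); print(modl(x))
print((proj(L("w12"),w([[-104,-17,156],[-104,17,156],[-96,0,148],[-96,0,150]]))*1.5).round())
E
```

```text
[ 0.90925285  0.50651502 -1.542973  ] [[-0.7, 0.6], [1.6, 0.6], [-0.7, 1.6], [0.9, 1.6], [-0.4, 0.3], [-0.1, 0.4]]
{'cb-': array([-94.49265079, -29.542973  , 147.34122395]), 'cb+': array([-94.49265079,  26.457027  , 147.34122395]), 'tb-': array([-162.87171654,  -19.542973  ,   70.24127708]), 'tb+': array([-162.87171654,   16.457027  ,   70.24127708]), 'tip-': array([-181.90321305,  -19.542973  ,   64.09293252]), 'tip+': array([-181.90321305,   16.457027  ,   64.09293252]), 'h-': array([-128.93707897,  -27.542973  ,   85.25594899]), 'h+': array([-128.93707897,   24.457027  ,   85.25594899])}
[[347. 372.]
 [428. 372.]
 [387. 366.]
 [387. 370.]]
```

```bash
cat >> h.py <<'E'
def lp(th,y=3.,r=55,a=-.7):
    u=np.array([-np.sin(th),0,-np.cos(th)]); n=np.array([-np.cos(th),0,np.sin(th)])
    return np.array([-110,y,100])+r*u+9*n+n*7.5*abs(ZF(a)@n)
E
python3 - <<'E'
from h import *
p=c(ctrl.current_eef_pos())
ctrl.movel(w(p-40*TY(-.5))[0],vel=200)
_=wristshot("w13")
ctrl.move_gripper(0)
a=-.7;A=att(a,0)
ctrl.movel(w(lp(.95)-50*TY(a))[0],A,vel=200)
print(ctrl.current_time())
_=wristshot("w14")
E
```

```text
27.2833
```

View pics/w13.png

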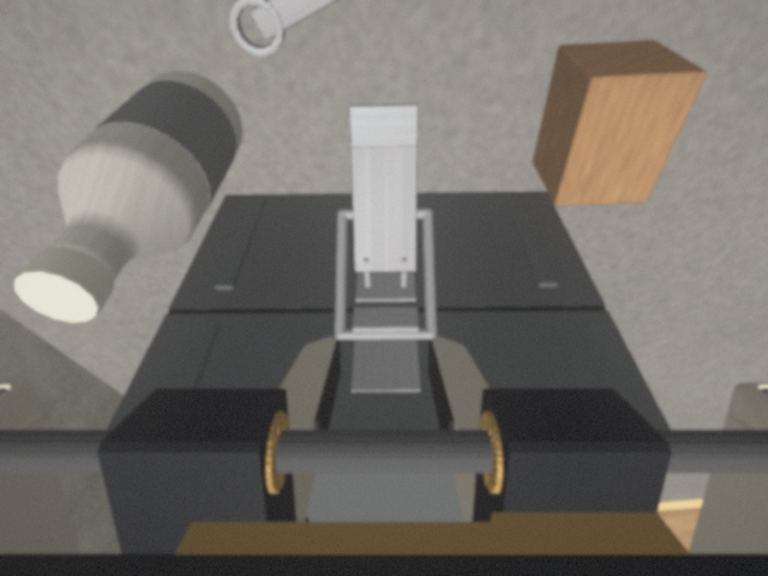

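View pics/w14.png

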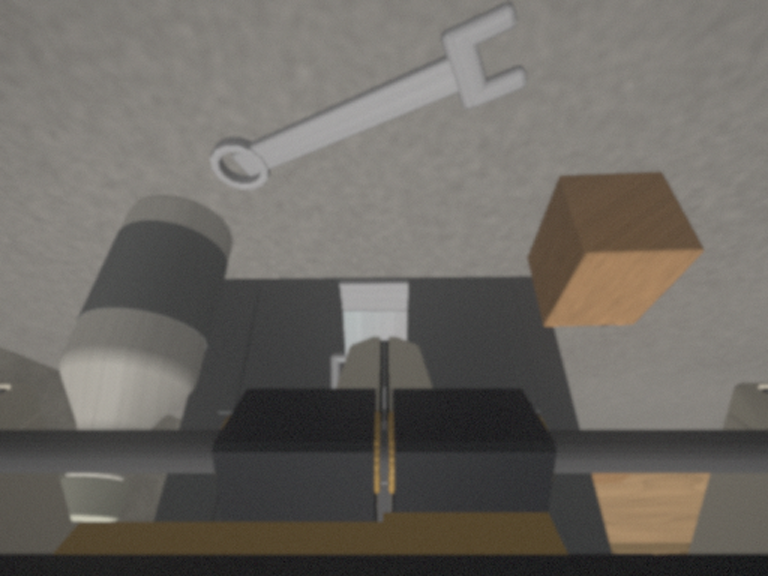

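```bash
python3 - <<'E'
from h import *
r=ctrl.movel(w(lp(.95))[0],vel=120,until_force=5)
print(r,(RC().T@ctrl.current_ft_force()).round(1),c(ctrl.current_eef_pos()).round(1),ctrl.current_time())
for th in (.8,.65,.5,.35):
    r=ctrl.movel(w(lp(th))[0],vel=60,until_force=60)
    print(th,r,(RC().T@ctrl.current_ft_force()).round(1),(c(ctrl.current_eef_pos())-lp(th)).round(1),ctrl.current_time())
    if r: break
_=wristshot("w15")
E
```

```text
False [-0.6  0.2  0.3] [-159.8    2.8   76.4] 27.9
0.8 False [ 1.2 -0.5 -0.5] [-0.1  0.  -0. ] 28.1917
0.65 False [-0.1 -0.1  0.6] [-0.1 -0.1 -0.2] 28.4667
0.5 False [-0.7 -0.   0.4] [ 0.3  0.2 -0.3] 28.7417
0.35 False [-0.3  1.1 -0.2] [ 0.6  0.4 -0.3] 29.0167
```

View pics/w15.png

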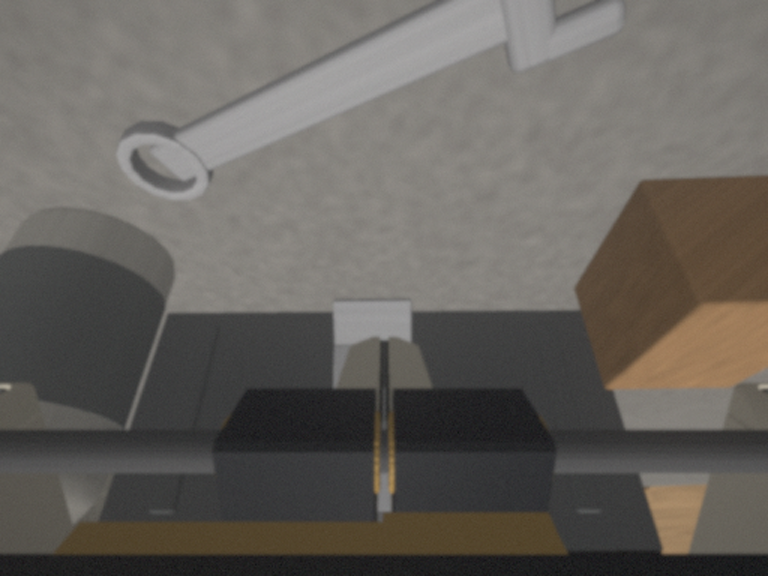

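```bash
python3 - <<'E'
from h import *
L=lambda n:pickle.load(open(n+".pkl","rb"))
for n in ("w15",):
  for th in (.0,.1,.2,.35,.5,.7,.95):
    m=modl([th,.5,-2]); print(th,(proj(L(n),w([m["tip-"],m["tip+"],m["tb-"]]))*1.5).round().tolist())
print((proj(L("w15"),w([[-90,0,0]]))*1.5).round())
E
```

```text
0.0 [[338.0, 313.0], [408.0, 313.0], [337.0, 352.0]]
0.1 [[336.0, 309.0], [409.0, 309.0], [336.0, 349.0]]
0.2 [[335.0, 306.0], [410.0, 306.0], [334.0, 348.0]]
0.35 [[331.0, 304.0], [412.0, 304.0], [332.0, 347.0]]
0.5 [[328.0, 306.0], [414.0, 306.0], [329.0, 350.0]]
0.7 [[322.0, 317.0], [417.0, 317.0], [326.0, 360.0]]
0.95 [[314.0, 346.0], [421.0, 346.0], [320.0, 382.0]]
[[378. 312.]]
```

```bash
python3 - <<'E'
from h import *
for th in (.2,.08,-.02):
    r=ctrl.movel(w(lp(th))[0],vel=60,until_force=50)
    print(th,r,(RC().T@ctrl.current_ft_force()).round(1),(c(ctrl.current_eef_pos())-lp(th)).round(1),ctrl.current_time())
    if r: break
ctrl.movel(w(c(ctrl.current_eef_pos())-70*TY(-.7))[0],vel=200)
a=-.4
ctrl.move_pose(w([-170,0,240])[0],att(a,0))
_=wristshot("w16")
ctrl.movel(w([-170,-45,240])[0],vel=200)
_=wristshot("w17");print(ctrl.current_time())
E
```

```text
0.2 False [0.3 0.3 0.5] [ 0.6  0.4 -0.2] 29.3417
0.08 False [-0.6  0.4 -0.1] [ 0.5  0.3 -0.1] 29.5917
-0.02 False [-6.1  0.5  2. ] [-1.2 -0.8 -0. ] 29.8417
31.45
```

View pics/w16.png

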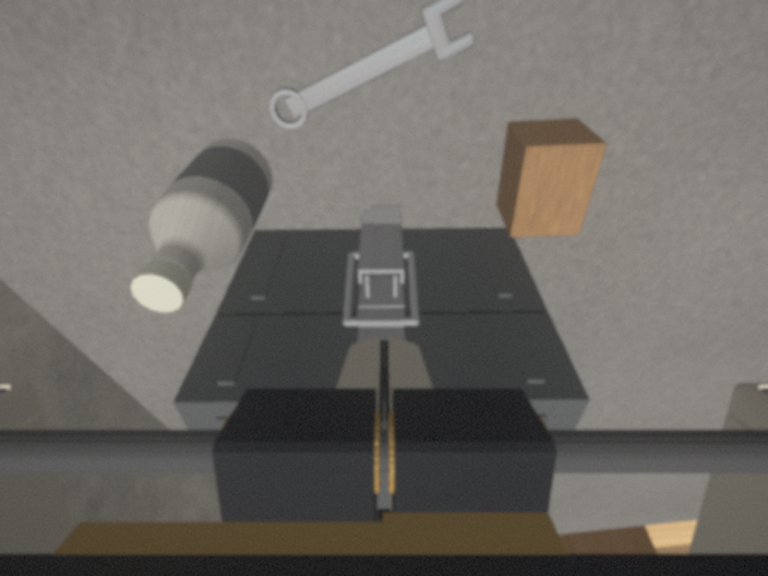

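View pics/w17.png

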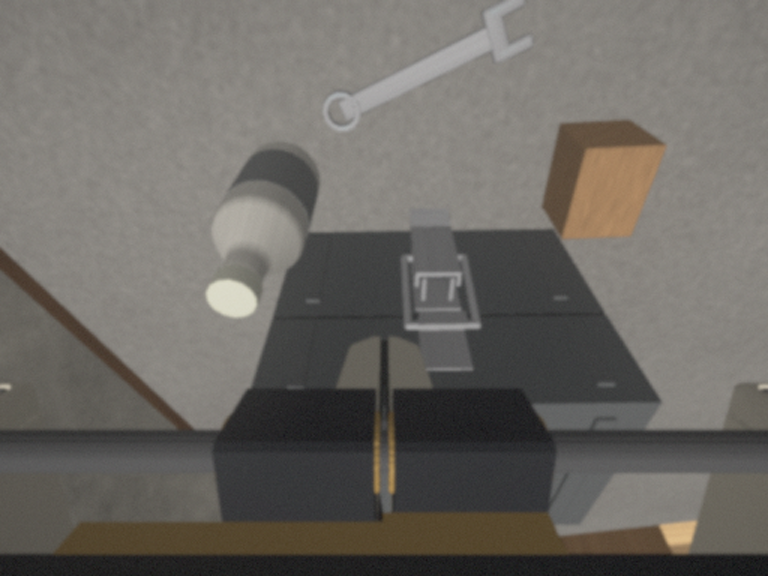

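```bash
python3 - <<'E'
from h import *
L=lambda n:pickle.load(open(n+".pkl","rb"))
for n in ("w1","w16","w17","w13"):
  print(n,{k:(proj(L(n),w(P))[0]*1.5).round().tolist() for k,P in {"seat-":(-96,-28-1.7,148),"seat+":(-96,28-1.7,148),"lipout_top":(-106,0,155),"lip_in_top":(-102,0,155),"outside":(-109,0,151),"platebot?":(-106,0,145),"seam":(-90,0,125),"lidtop":(-90,0,212)}.items()})
for n in ("w1","w13","w16","w17"):
    a=cv2.imread(f'pics/{n}.png'); x,y={"w1":(310,190),"w13":(310,190),"w16":(310,190),"w17":(370,190)}[n]; cv2.imwrite(f'pics/{n}z.png',cv2.resize(a[y:y+200,x:x+150],None,fx=3,fy=3,interpolation=cv2.INTER_CUBIC))
cv2.imwrite("pics/cmp.png",cv2.resize(np.hstack([cv2.imread(f'pics/{n}z.png')[:,:] for n in("w1","w13","w16")]),None,fx=.59,fy=.59*1.6))
# joint fit
x,r=fit([(L("w16"),{"cb-":(343,323),"cb+":(419,323),"tip-":(363,207),"tip+":(402,207),"h-":(350,255),"h+":(413,255)}),(L("w17"),{"cb-":(404,326),"cb+":(481,326),"tip-":(411,210),"tip+":(449,210)})],[.1,.3,-2]); print(x,r.tolist(),modl(x)["cb+"])
E
```

```text
w1 {'seat-': [343.0, 329.0], 'seat+': [419.0, 329.0], 'lipout_top': [383.0, 326.0], 'lip_in_top': [383.0, 330.0], 'outside': [383.0, 319.0], 'platebot?': [383.0, 316.0], 'seam': [383.0, 313.0], 'lidtop': [384.0, 409.0]}
w16 {'seat-': [341.0, 328.0], 'seat+': [418.0, 328.0], 'lipout_top': [382.0, 325.0], 'lip_in_top': [382.0, 329.0], 'outside': [382.0, 318.0], 'platebot?': [382.0, 315.0], 'seam': [382.0, 312.0], 'lidtop': [382.0, 408.0]}
w17 {'seat-': [403.0, 331.0], 'seat+': [480.0, 331.0], 'lipout_top': [446.0, 328.0], 'lip_in_top': [446.0, 332.0], 'outside': [446.0, 321.0], 'platebot?': [444.0, 318.0], 'seam': [439.0, 315.0], 'lidtop': [455.0, 412.0]}
w13 {'seat-': [333.0, 332.0], 'seat+': [436.0, 332.0], 'lipout_top': [388.0, 331.0], 'lip_in_top': [388.0, 336.0], 'outside': [388.0, 321.0], 'platebot?': [387.0, 316.0], 'seam': [387.0, 308.0], 'lidtop': [388.0, 454.0]}
[-0.00217264  0.15271155 -0.5369465 ] [[-0.1, -0.0], [0.6, -0.0], [-0.6, 0.2], [-0.5, 0.2], [0.5, 0.3], [-0.4, 0.3], [0.3, 0.2], [0.4, -0.0], [-0.6, -0.3], [0.1, -0.4]] [-99.14743014  27.4630535  146.17377526]
```

View pics/cmp.png

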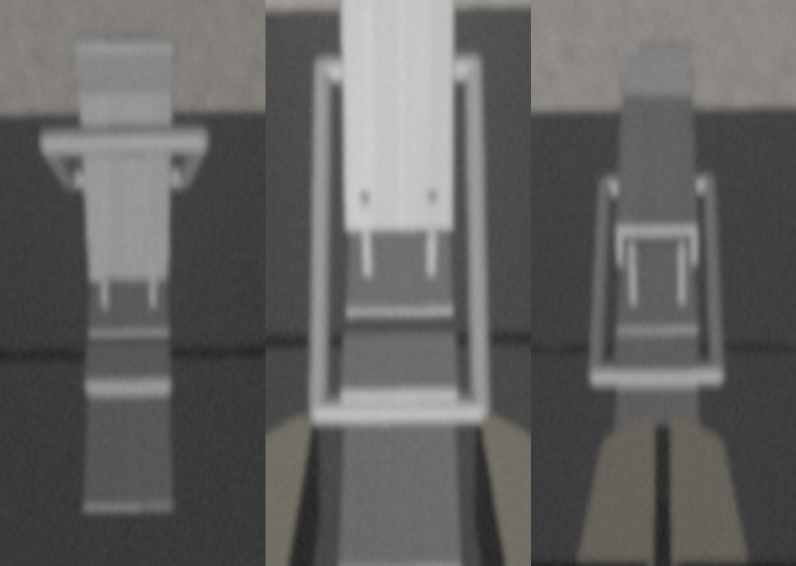

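```bash
python3 - <<'E'
from h import *
ctrl.move_pose(w([-88,0,240])[0],att(.25,0))
_,cam=wristshot("w18");print(ctrl.current_time())
print({k:(proj(cam,w(P))[0]*1.5).round().tolist() for k,P in {"seat-":(-96,-28-1.7,147),"seat+":(-96,28-1.7,147),"lipout_top":(-106,0,153),"lip_in_top":(-102,0,153),"outside":(-109,0,147),"wall_top":(-90,0,210)}.items()})
a=cv2.imread('pics/w18.png'); cv2.imwrite('pics/w18z.png',cv2.resize(a[150:350,270:500],None,fx=3.4,fy=3,interpolation=cv2.INTER_CUBIC))
E
```

```text
36.1167
{'seat-': [339.0, 317.0], 'seat+': [423.0, 317.0], 'lipout_top': [383.0, 302.0], 'lip_in_top': [383.0, 309.0], 'outside': [383.0, 297.0], 'wall_top': [383.0, 341.0]}
```

View pics/w18.png

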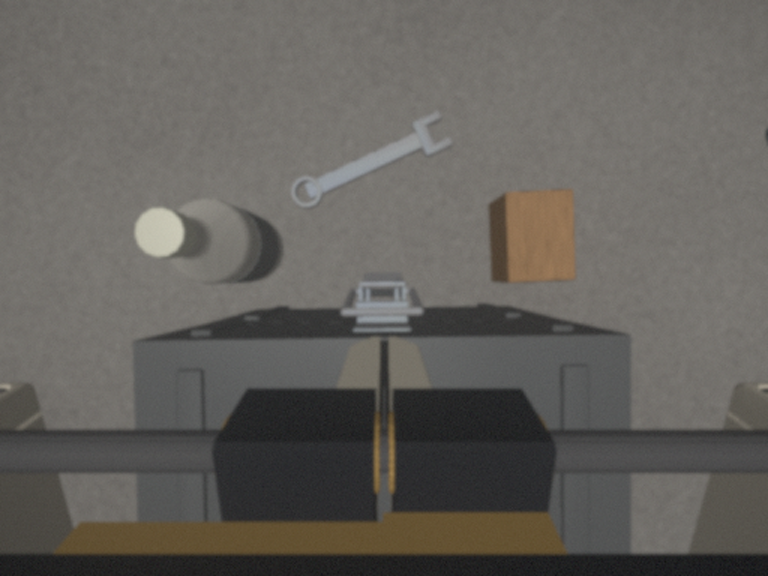

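View pics/w18z.png

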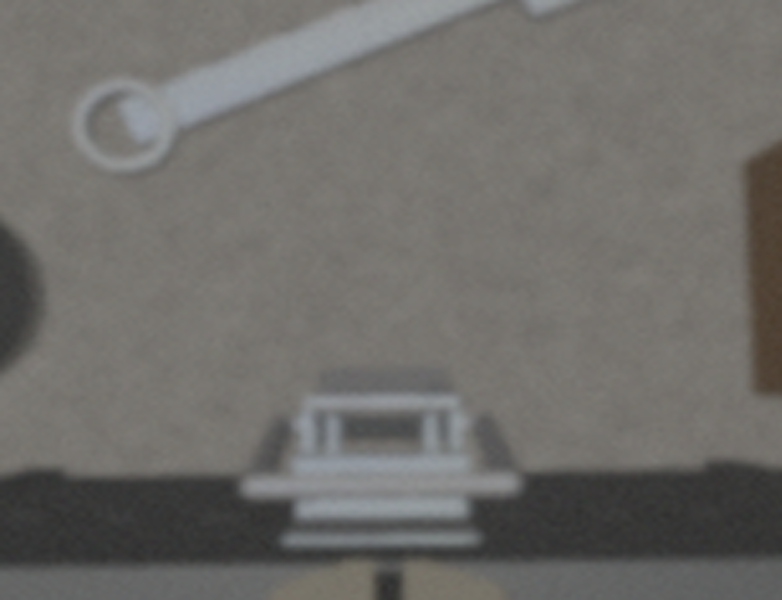

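```bash
python3 - <<'E'
from h import *
print((ctrl.current_ft_force()).round(1),c(ctrl.current_eef_pos()).round(1),ctrl.current_time())
ctrl.close_job()
E
```

```text
[-0.4  0.1 -0.2] [-88.1  -0.  240. ] 36.1167
the job is handed in; nothing more can be done
```

I shut the lid into its catch, hooked the bail's crossbar into the keeper and pushed the lever flat. I handed the job in at 36.1 s of the 48 s allowed. No verdict was reported.

**What went wrong on the way:** the first try, pinching the bail's legs, slipped off. I mended it by straddling the bail with the fingers and pushing it over to the lid wall, then pressing the crossbar down into the trough with the fingertips.

**Last checks:**
- **Lid:** under the push it went about 2 mm below the seam-touch height, roughly -0.013 rad. I did not measure the clamped angle of about -0.02 directly; I infer it from the crossbar height below.
- **Lever:** the fit from two wrist views gave about 0.00 rad. The finger met a firm stop at the closed position, with about 6 N.
- **Crossbar:** the fit put it at case x≈-99, z≈146, about 3 mm from the seat. A near-vertical view also showed it between the lip and the wall. That height agrees with a lid clamped at about -0.02 rad.
- **Bystanders:** by eye, the bottle, carton and wrench had not moved in the wrist pictures. The jar was not looked at again; the arm stayed well above it.
- **Robot:** it stood clear of everything, with force near zero.

**Disagreements:**
- The measured force while swinging the lever down was close to zero, lower than I expected for a clamping latch.
- The last view was offset about 4 rows from the calibration, so I judged the crossbar against the lid edge in that picture.

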